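# Bleed the air reservoir

### The arm

A 6-joint arm with a two-finger parallel gripper is mounted at the origin on the work surface. World frame = base frame: x ahead of the robot, y to its left, z up, the work surface at z = 0. Lengths are in m, angles in rad, forces in N, time in s.
With the tool pointing down it reaches from about 0.275 to 0.85 m from the base axis. Payload 19 kg.
Tool frame: the origin (TCP) lies at the very end of the fingers, on their centre line; the grasp point (between the pads) lies 19 mm behind it; z points along the fingers, y is the direction in which the jaws open and shut (so a half turn about z gives the same grasp; the last joint's range is limited). The gripper opens to 85 mm and grips with 20 to 120 N. Pads are 22 mm wide; open, the fingers measure 114 mm over their backs; the gripper's body (76 mm by 85 mm) begins 54 mm behind the grasp point. The pads swing forward as they close: fully open they stand 13 mm farther back than shut.
Start: joints at [0.999, 0.15, 1.437, -0, 1.554, -0.134], TCP at [0.244, 0.521, 0.231] pointing down, gripper open.
Joint ranges: [-2.8, 2.8], [-0.68, 2.1], [0.12, 2.68], [-1.39, 4.53], [0.16, 2.79], [-2.81, 2.81]. Speed limits (rad/s): [1.89, 1.89, 2.22, 3.01, 3.01, 3.01].

### API

Orientations are given as a unit quaternion [x, y, z, w].
In Python, from bench import arm gives the robot as it stands.
- The arm moves only by the tool play_rows, never from a script. Its argument "motion" is a list of rows, each an object of numbers: "dx", "dy", "dz": the shift along the tool's x, y, z in mm; "rx", "ry", "rz": the turn, a rotation vector about the tool's x, y, z in rad. A call has 1 to 5 rows; each row is the pose to reach, as a shift and turn from the pose commanded when the call began, along the tool's axes at that moment; what a row does not reach only later rows make up. A row lasts 1/10 s, in which the tool goes at most 50 mm and 8.59 degrees, less where a joint would pass 70% of its speed; a pose out of reach is approached as far as the arm can. A call with a gripper value outside its range is refused whole. "fingers" is the finger opening in mm, from 0 to 85.4, set as the call begins (left out, the last holds). The fingers move at their own pace and stop on an object; the grip force is fixed at half the most. Time passes only in rows, so rows that repeat a pose let the fingers close. It gives the time, the measured TCP pose, the force and the opening at its end, in the units of the state.
- arm.observe(): the state, without advancing time (a new reading comes with each control period).
- arm.capture(name): name is "scene" or "side" or "wrist"; returns a dict with "image" (384x512x3 uint8, red, green, blue), "z_map" (384x512 float32, m along the optical axis (not along the pixel's ray), 0 where there is no reading), "camera_matrix" (3x3 intrinsics, pixels), "R" (3x3) and "t" (3): a world point X has camera coordinates R X + t. Camera axes: x right, y down, z forward; pixel columns grow to the right and rows downward; lengths in m; the calibration is good to about 2 mm. A picture is of the moment at which its call begins.
- arm.close_job(): hands the job in, once; it reports no verdict.
Trained networks look in a picture, given as the dict that the camera call returned (one of the last four; its "shot" number tells which), for a name from the list of things; names that differ only in an ending like _2 or _b are one class to them, and where a whole thing is asked for, a point or a joint stands for the part that bears it (a point fixed in the world has none). Each returns a list of dicts, best first, with "p" (0 to 1); they miss things now and then, are a little off and sometimes report something else, mostly with a low value. They report only what shows in the picture. A call takes as long as a camera call.
- arm.recognise(picture, label): "location" ([x, y, z] in m, in world coordinates, good to about 4 mm: the middle of the surface that is visible of it).
- arm.outline_of(picture, label): "pixels" (384x512 bool, what is visible of it).
- arm.tip_of(picture, label): "location" ([x, y, z] in m, in world coordinates, good to about 4 mm: a listed point, or the origin of a listed thing).
The state is a dict: "time_s": time; "q": joint angles; "joint_vel": joint speeds; "tau": joint torques, N m; "tcp_pos": TCP position; "ee_rot": TCP orientation; "ft_force": force on the tool from outside, world axes, zero at the start; "wrist_torque": the same for the moment, N m; "width": finger opening in m.
Only numpy, scipy, OpenCV 4.12 (cv2) and the standard library are available. Lean on these libraries where they do the work, as an engineer would, in place of code of your own. Each camera call takes 0.05 s, during which the arm holds its last target. There are 200 camera calls.

### The job

Let the air out of the grey reservoir by its bleed valve: unscrew the little knurled lock nut (counter-clockwise seen from above) by at least three quarters of a turn, let go of it, then press the freed tip of the valve down from above by 3 mm or more and hold it there for at least a second. Then let it spring back up, leaving the nut unscrewed. How far the valve stands out is not known exactly and it sits in a soft rubber bush; feel for it, never push down or pull up on it hard, and leave the other things where they are.

Things in the scene. Friction and masses are not known exactly. Their poses are not given: they have to be found in the camera images.
- tank: grey steel air reservoir fixed to the table: a cylinder 100 mm thick, 210 mm long, lying along its own y, axis 62 mm up, on two dark feet 90 mm wide, with dark straps and a gauge on its +y end (reaching 144 mm from the origin). Origin: centre of its underside, on the table; z up. On top stand the bleed valve (point boss_top) and, 95 mm further to +y, a flat brass plug of no use here (top 122 mm up)
- boss_top (a point): centre of the top of the round steel boss (28 mm wide), at (0, -25, 124) mm of tank, from which the bleed valve stands straight up: an 8 mm brass stem, the lock nut on its end, the pin's tip above. How far the stem stands out is not measured: the nut's underside is anywhere from 15 to 37 mm above this point and the tip's top always 20 mm above the nut's underside
- nut_turn (a joint): turn, in rad, of the round knurled brass lock nut (11 mm across, 10 mm high) on the valve: 0 is tight on the stem; grows counter-clockwise seen from above (unscrewing) up to a stop at 5.8. Starts at 0 to 0.3. It is captive: it turns in place without rising, takes about 0.04 N m to turn and stays where it is left
- pin (a joint): how far the valve's 4 mm steel pin, with its flat tip (7 mm wide, 4 mm thick), is pressed down, m: 0 up, 0.005 the limit. A spring returns it: 2 N to start it, 0.7 N more per mm. The nut locks it: until the nut is past about 4.5 rad the pin gives about 1 mm at most; then it goes down freely to a hard stop at 5 mm. The tip's top is 10 mm above the nut's top
- valve_sink (a joint): how far the whole valve is pushed down into its rubber bush, m: 0 at rest, 0.001 for each 10 N of downward push, on the tip or the nut. Beyond 0.0022 (22 N), down or (negative) pulled up, it is damaged
- wood_block: bystander: loose wooden block 50 x 90 x 30 mm; origin at the centre of its underside
- hammer: bystander: loose hammer lying on the table; origin on its underside, x along the handle towards the head
- screwdriver: bystander: loose screwdriver lying on the table; origin on its underside, x towards the blade
- water: bystander: loose clear water bottle, 74 mm wide, 250 mm tall; origin at the centre of its foot
- nail_tray: bystander: loose steel nail tray 90 x 130 x 30 mm; origin at the centre of its underside
- glue: bystander: loose white glue bottle, 52 mm wide, 130 mm tall; origin at the centre of its foot
- ply_offcut: bystander: loose plywood offcut 75 x 50 x 18 mm lying near the reservoir, on its -x side; origin at the centre of its underside

How it is judged:
On the way, in this order (a step that is already met when the one before it is completed fails the run):
1. the lock nut is unscrewed (nut_turn above 4.6 rad) and the fingers have let go of it while the pin is up (below 1 mm) (value of joint nut_turn above 4.6 rad and contact force between the fingers and anything else below 0.5 N and value of joint pin below 0.001 m), for 0.1 s.
2. the freed tip is pressed down by more than 2.8 mm and held for 0.9 s, the fingers bearing on the valve with less than 18 N in all (so not by gripping the nut) (value of joint pin above 0.0028 m and contact force between the fingers and anything else below 18 N), for 0.9 s.
At the end, for the whole second after the job is handed in: the lock nut is still unscrewed (nut_turn above 4.5 rad), the pin has sprung back up (pressed less than 1 mm) and nothing touches the valve (value of joint pin below 0.001 m and value of joint nut_turn above 4.5 rad and contact force between the fingers and anything else below 0.1 N).
It fails at once if the valve is pushed down or pulled up with more than 22 N (valve_sink beyond 2.2 mm either way) (value of joint valve_sink above 0.0022 m or value of joint valve_sink below -0.0022 m).
It fails at once if another thing is moved by more than 30 mm (distance of any of wood_block, hammer, screwdriver, water, nail_tray, glue, ply_offcut from where it was at the start of the episode above 0.03 m).
It also fails if it takes over 70 s, if anything falls off the work surface, if the arm or the gripper's body presses on something with over 40 N, if the wrist force passes 120 N, or if a joint passes its speed limit or range.

## Working session

There is one attempt and no reset: what is moved stays moved. The work goes in short steps, Python scripts to look and compute and a tool call to move; the robot and the scene stay as the last step left them, time stands still between calls to the robot, and variables do not carry over. Pictures are saved under pics/ and viewed, about 8 in all and at most 12, crops included, and the job is handed in when it is done.

Besides the shell and the picture viewer there is one more tool, called by a JSON object that holds its "fn" and its "kwargs". play_rows: Moves the arm, as the interface text tells. Its arguments: {"type":"object","properties":{"motion":{"type":"array"},"fingers":{"type":"number"}},"required":["motion"]}

```bash
mkdir -p pics; ls; cat > h.py <<'E'
import numpy as np, cv2
from bench import arm
from scipy.spatial.transform import Rotation as Ro
def save(p,n,crop=None,s=1):
    im=p["image"][:,:,::-1]
    if crop: a,b,c,d=crop; im=im[a:b,c:d]
    im=cv2.resize(im,None,fx=s,fy=s,interpolation=cv2.INTER_CUBIC); cv2.imwrite("pics/"+n,im)
def px(p,X):
    c=p["R"]@np.array(X)+p["t"]; u=p["camera_matrix"]@c; return u[:2]/u[2]
def world(p,u,v,z=None):
    z=p["z_map"][int(v),int(u)] if z is None else z
    c=np.linalg.inv(p["camera_matrix"])@np.array([u,v,1])*z
    return p["R"].T@(c-p["t"])
E
python3 - <<'E'
from h import *
s=arm.observe(); print({k:np.round(v,3) for k,v in s.items()})
P=[]
for n in ["scene","side"]:
    p=arm.capture(n); P.append(p["image"]); 
    print(n,p["camera_matrix"][0,0],(-p["R"].T@p["t"]).round(3))
    for l in ["boss_top","tank","ply_offcut","nut_turn","pin"]:
        for f in (arm.tip_of,arm.recognise):
            try: print(l,f.__name__,[(np.round(d["location"],4),round(d["p"],2)) for d in f(p,l)[:2]])
            except Exception as e: print(l,e)
im=np.vstack(P)[:,:,::-1]; cv2.imwrite("pics/a.png",np.hstack(P)[:,:,::-1][:, :] if 0 else cv2.resize(np.hstack(P)[:,:,::-1],(800,300)))
cv2.imwrite("pics/a_side.png",P[1][:,:,::-1]);cv2.imwrite("pics/a_scene.png",P[0][:,:,::-1])
E
```

```text
pics
{'time_s': np.float64(0.0), 'q': array([ 0.999,  0.151,  1.438,  0.   ,  1.554, -0.134]), 'joint_vel': array([ 0.   , -0.   ,  0.001, -0.001, -0.   ,  0.001]), 'tau': array([-1.0000e-03, -7.1305e+01, -5.7086e+01, -0.0000e+00,  9.0000e-03,
       -0.0000e+00]), 'tcp_pos': array([0.244, 0.521, 0.231]), 'ee_rot': array([ 0.217,  0.976, -0.001, -0.   ]), 'ft_force': array([ 0.853, -0.587, -0.987]), 'wrist_torque': array([0.008, 0.002, 0.011]), 'width': np.float64(0.085)}
scene 347.87516818263174 [1.151 0.623 0.797]
boss_top call [(array([ 0.6011, -0.022 ,  0.1211]), 0.77), (array([ 0.4771, -0.4145, -0.0026]), 0.16)]
boss_top call [(array([0.6123, 0.0291, 0.0878]), 0.85)]
tank call [(array([ 0.589 , -0.0024, -0.0038]), 0.73)]
tank call [(array([0.6097, 0.0291, 0.0863]), 0.71)]
ply_offcut call [(array([ 0.4975, -0.0582,  0.0027]), 0.56)]
ply_offcut call [(array([ 0.481 , -0.0582,  0.02  ]), 0.53)]
nut_turn it knows: boss_top, glue, hammer, nail_tray, ply_offcut, screwdriver, tank, water, wood_block
nut_turn call []
pin it knows: boss_top, glue, hammer, nail_tray, ply_offcut, screwdriver, tank, water, wood_block
pin call []
side 478.64942344996393 [ 0.514 -0.969  0.839]
boss_top call [(array([ 0.6   , -0.0249,  0.1246]), 0.98), (array([0.5893, 0.3889, 0.0021]), 0.23)]
boss_top call [(array([ 0.5915, -0.0568,  0.0939]), 0.96)]
tank call [(array([0.5883, 0.0008, 0.0033]), 0.89)]
tank call [(array([ 0.5861, -0.0535,  0.0958]), 0.83)]
ply_offcut call [(array([ 0.4924, -0.0618, -0.0011]), 0.75)]
ply_offcut call [(array([ 0.4953, -0.0701,  0.0141]), 0.76)]
nut_turn it knows: boss_top, glue, hammer, nail_tray, ply_offcut, screwdriver, tank, water, wood_block
nut_turn call []
pin it knows: boss_top, glue, hammer, nail_tray, ply_offcut, screwdriver, tank, water, wood_block
pin call []
```

View pics/a_scene.png

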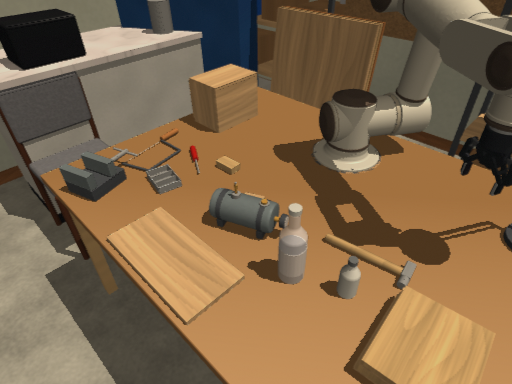

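View pics/a_side.png

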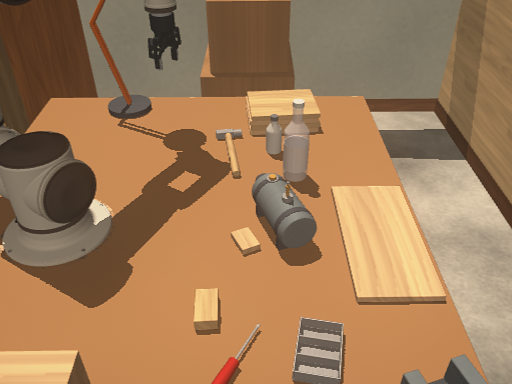

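Both views show the tank near (0.59, 0, 0), with the valve on top at scene pixel (236,187) and side pixel (288,185). The water bottle is close to the tank's +y end. Next I'll get the clearances and a target in tool axes.

```bash
cat >> h.py <<'E'
def rel(X,yaw=None):
    """shift in tool axes (mm) from measured pose to world point X; print."""
    s=arm.observe(); R=Ro.from_quat(s["ee_rot"]).as_matrix()
    print("t",round(float(s["time_s"]),2),"tcp",np.round(s["tcp_pos"],4),"tx",np.round(R[:,0],3),"tz",np.round(R[:,2],3),"q6",round(float(s["q"][5]),3),"F",np.round(s["ft_force"],2),"w",round(float(s["width"]),4))
    if X is not None: print("rel mm",np.round(R.T@(np.array(X)-s["tcp_pos"])*1000,1))
E
python3 - <<'E'
from h import *
p=arm.capture("scene"); q=arm.capture("side")
for l in ["water","glue","hammer"]:
    for c in (p,q): print(l,[(np.round(d["location"],3),round(d["p"],2)) for d in arm.tip_of(c,l)[:1]])
rel([0.56,-0.025,0.33])
# valve tip seen from cameras near boss
for c in (p,q):
    for z in (.124,.139,.160,.18): print(px(c,[.6,-.025,z]).round(1),end=' ')
save(p,"b1.png",(165,250,190,310),5); 
E
```

```text
water [(array([ 0.648,  0.244, -0.001]), 0.57)]
water [(array([0.646, 0.242, 0.003]), 0.56)]
glue [(array([0.585, 0.386, 0.003]), 0.56)]
glue [(array([0.588, 0.389, 0.002]), 0.57)]
hammer [(array([0.447, 0.366, 0.001]), 0.95)]
hammer [(array([0.449, 0.364, 0.005]), 0.66)]
t 1.3 tcp [0.2438 0.5207 0.2313] tx [-0.906  0.424  0.   ] tz [-0. -0. -1.] q6 -0.134 F [ 0.75 -0.52 -0.24] w 0.0854
rel mm [-517.8 -360.2  -98.7]
[235.6 191.9] [235.3 188.1] [234.9 182.6] [234.6 177.3] [286.8 195. ] [287.  190.1] [287.3 183.2] [287.6 176.4]
```

{"fn": "play_rows", "kwargs": {"motion": [{"dx": -20, "dy": -14, "dz": -25}, {"dx": -52, "dy": -36, "dz": -50}, {"dx": -90, "dy": -62, "dz": -75}, {"dx": -130, "dy": -90, "dz": -99}, {"dx": -170, "dy": -118, "dz": -99}]}}

```text
$.motion[0]: bad value
```

{"fn": "play_rows", "kwargs": {"motion": [{"dx": -40, "dy": -28}, {"dx": -80, "dy": -56}, {"dx": -120, "dy": -84}, {"dx": -160, "dy": -112}, {"dx": -200, "dy": -140}]}}

```text
$.motion[0]: bad value
```

{"fn": "play_rows", "kwargs": {"motion": [{"dx": -40, "dy": -28}, {"dx": -80, "dy": -56}, {"dx": -120, "dy": -80}, {"dx": -148, "dy": -102}, {"dx": -148, "dy": -102}]}}

```text
$.motion[0]: bad value
```

```bash
python3 - <<'E'
from h import *
rel([0.6,-0.025,0.33])
p=arm.capture("wrist"); save(p,"w1.png",None,1.2)
print((-p["R"].T@p["t"]).round(3),p["R"][2].round(3),p["camera_matrix"].round(1).tolist())
print(px(p,[.6,-.025,.124]),px(p,[.6,-.025,.16]))
print([(np.round(d["location"],4),d["p"]) for d in arm.tip_of(p,"boss_top")])
E
```

```text
t 1.3 tcp [0.2438 0.5207 0.2313] tx [-0.906  0.424  0.   ] tz [-0. -0. -1.] q6 -0.134 F [ 0.75 -0.52 -0.24] w 0.0854
rel mm [-554.  -343.2  -98.7]
[0.172 0.555 0.373] [ 0.285 -0.134 -0.949] [[306.4, 0.0, 252.0], [0.0, 306.4, 191.5], [0.0, 0.0, 1.0]]
[ 11.19190084 558.81743672] [ -9.29848517 598.67547434]
[]
```

View pics/w1.png

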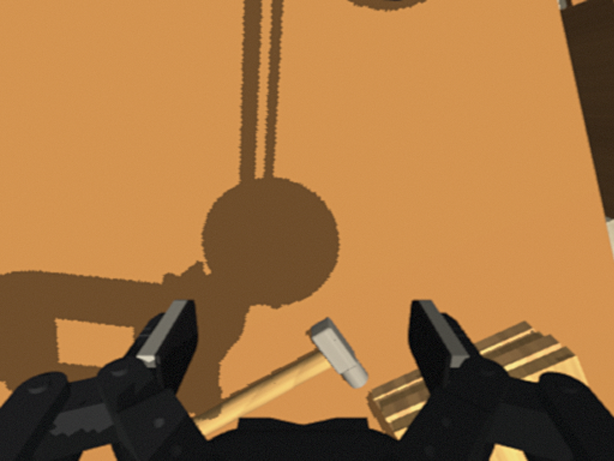

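The move was refused, probably because every key has to be given. The wrist view is still from the start pose: fingers at the bottom, hammer between them.

{"fn": "play_rows", "kwargs": {"motion": [{"dx": -20, "dy": -14, "dz": -25, "rx": 0, "ry": 0, "rz": 0}, {"dx": -52, "dy": -36, "dz": -50, "rx": 0, "ry": 0, "rz": 0}, {"dx": -85, "dy": -60, "dz": -75, "rx": 0, "ry": 0, "rz": 0}, {"dx": -120, "dy": -84, "dz": -99, "rx": 0, "ry": 0, "rz": 0}, {"dx": -160, "dy": -112, "dz": -99, "rx": 0, "ry": 0, "rz": 0}]}}

```text
time_s: 1.9
tcp_pos: [0.3419, 0.3507, 0.3335]
ee_rot: [0.217, 0.976, 0.002, 0.001]
ft_force: [1.7, 0.3, -0.5]
width: 0.0856
```

{"fn": "play_rows", "kwargs": {"motion": [{"dx": -40, "dy": -28, "dz": 0, "rx": 0, "ry": 0, "rz": 0}, {"dx": -80, "dy": -56, "dz": 0, "rx": 0, "ry": 0, "rz": 0}, {"dx": -120, "dy": -84, "dz": 0, "rx": 0, "ry": 0, "rz": 0}, {"dx": -160, "dy": -112, "dz": 0, "rx": 0, "ry": 0, "rz": 0}, {"dx": -200, "dy": -140, "dz": 0, "rx": 0, "ry": 0, "rz": 0}]}}

```text
time_s: 2.4
tcp_pos: [0.4635, 0.1379, 0.3306]
ee_rot: [0.217, 0.976, 0.0, 0.0]
ft_force: [0.4, 1.0, 0.2]
width: 0.0855
```

{"fn": "play_rows", "kwargs": {"motion": [{"dx": -40, "dy": -28, "dz": 0, "rx": 0, "ry": 0, "rz": 0}, {"dx": -80, "dy": -56, "dz": 0, "rx": 0, "ry": 0, "rz": 0}, {"dx": -120, "dy": -84, "dz": 0, "rx": 0, "ry": 0, "rz": 0}, {"dx": -158, "dy": -108, "dz": 0, "rx": 0, "ry": 0, "rz": 0}, {"dx": -158, "dy": -108, "dz": 0, "rx": 0, "ry": 0, "rz": 0}]}}

```text
time_s: 2.9
tcp_pos: [0.562, -0.0292, 0.3288]
ee_rot: [0.219, 0.976, -0.001, -0.001]
ft_force: [-0.2, 0.6, -0.9]
width: 0.0853
```

```bash
python3 - <<'E'
from h import *
rel([0.6,-0.025,0.33])
p=arm.capture("wrist"); save(p,"w2.png",None,1.4)
print((-p["R"].T@p["t"]).round(3),p["R"][2].round(3))
print(px(p,[.6,-.025,.124]),px(p,[.6,-.025,.16]))
print([(np.round(d["location"],4),d["p"]) for d in arm.tip_of(p,"boss_top")])
E
```

```text
t 2.9 tcp [ 0.562  -0.0292  0.3288] tx [-0.904  0.428  0.001] tz [-0.002 -0.001 -1.   ] q6 -1.317 F [-0.23  0.57 -0.89] w 0.0853
rel mm [-32.5  20.   -1.2]
[0.491 0.005 0.471] [ 0.282 -0.136 -0.95 ]
[268.9590467  189.18214843] [270.64510837 199.41454078]
[(array([ 0.5973, -0.0217,  0.1239]), 0.89)]
```

View pics/w2.png

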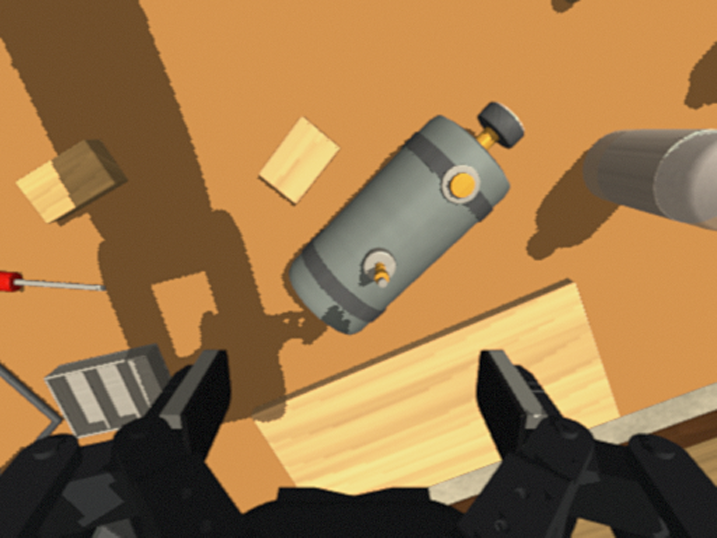

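The tank and valve are clearly seen; the boss is at about (271,191) in the raw image and the tip at (273,197). Counter-clockwise lowers q6, so I wind q6 up to about +2.6 first, centring and lowering on the way.

{"fn": "play_rows", "kwargs": {"motion": [{"dx": -7, "dy": 4, "dz": 15, "rx": 0, "ry": 0, "rz": 0.148}, {"dx": -14, "dy": 8, "dz": 30, "rx": 0, "ry": 0, "rz": 0.296}, {"dx": -21, "dy": 12, "dz": 45, "rx": 0, "ry": 0, "rz": 0.444}, {"dx": -28, "dy": 16, "dz": 60, "rx": 0, "ry": 0, "rz": 0.592}, {"dx": -32, "dy": 20, "dz": 70, "rx": 0, "ry": 0, "rz": 0.74}]}}

```text
time_s: 3.5
tcp_pos: [0.5975, -0.019, 0.2596]
ee_rot: [0.557, 0.83, -0.0, -0.0]
ft_force: [0.6, -1.1, 0.0]
width: 0.0855
```

```bash
python3 - <<'E'
from h import *
rel([0.6,-0.025,0.25])
p=arm.capture("wrist"); np.save("v1.npy",p,allow_pickle=True); save(p,"v1.png",(100,260,180,340),4)
print(px(p,[.6,-.025,.124]),px(p,[.6,-.025,.17]))
print([(np.round(d["location"],4),d["p"]) for d in arm.tip_of(p,"boss_top")])
E
```

```text
t 3.5 tcp [ 0.5975 -0.019   0.2596] tx [-0.379  0.926  0.   ] tz [-0.  0. -1.] q6 -0.549 F [ 0.6  -1.1   0.04] w 0.0855
rel mm [-6.5  0.   9.6]
[250.84475349 185.9231563 ] [250.6315906  202.89079854]
[(array([ 0.6032, -0.0242,  0.1209]), 0.91)]
```

{"fn": "play_rows", "kwargs": {"motion": [{"dx": 0, "dy": 0, "dz": 0, "rx": 0, "ry": 0, "rz": 0.148}, {"dx": 0, "dy": 0, "dz": 0, "rx": 0, "ry": 0, "rz": 0.296}, {"dx": 0, "dy": 0, "dz": 0, "rx": 0, "ry": 0, "rz": 0.444}, {"dx": 0, "dy": 0, "dz": 0, "rx": 0, "ry": 0, "rz": 0.592}, {"dx": 0, "dy": 0, "dz": 0, "rx": 0, "ry": 0, "rz": 0.74}]}}

```text
time_s: 4.1
tcp_pos: [0.5974, -0.0196, 0.2615]
ee_rot: [0.818, 0.575, 0.0, 0.0]
ft_force: [-0.3, 0.5, 1.1]
width: 0.0857
```

{"fn": "play_rows", "kwargs": {"motion": [{"dx": 0, "dy": 0, "dz": 0, "rx": 0, "ry": 0, "rz": 0.148}, {"dx": 0, "dy": 0, "dz": 0, "rx": 0, "ry": 0, "rz": 0.296}, {"dx": 0, "dy": 0, "dz": 0, "rx": 0, "ry": 0, "rz": 0.444}, {"dx": 0, "dy": 0, "dz": 0, "rx": 0, "ry": 0, "rz": 0.592}, {"dx": 0, "dy": 0, "dz": 0, "rx": 0, "ry": 0, "rz": 0.74}]}}

```text
time_s: 4.6
tcp_pos: [0.5974, -0.0196, 0.2616]
ee_rot: [0.971, 0.24, 0.001, 0.0]
ft_force: [-0.9, 0.7, 0.4]
width: 0.0857
```

```bash
python3 - <<'E'
from h import *
rel([0.6,-0.025,0.25])
p=arm.capture("wrist"); np.save("v2.npy",p,allow_pickle=True); save(p,"v2.png",(100,260,180,340),4)
print(px(p,[.6,-.025,.124]),px(p,[.6,-.025,.17]))
print([(np.round(d["location"],4),d["p"]) for d in arm.tip_of(p,"boss_top")])
a=cv2.imread("pics/v1.png");b=cv2.imread("pics/v2.png");
cv2.imwrite("pics/v12.png",cv2.resize(np.hstack([a,b]),(800,400)))
E
```

```text
t 4.6 tcp [ 0.5974 -0.0196  0.2616] tx [0.885 0.466 0.001] tz [ 0.001 -0.    -1.   ] q6 0.925 F [-0.94  0.68  0.43] w 0.0857
rel mm [-0.2  6.  11.6]
[257.25162959 181.229004  ] [258.28560992 197.22209313]
[(array([ 0.603 , -0.0198,  0.1219]), 0.9)]
```

View pics/v12.png

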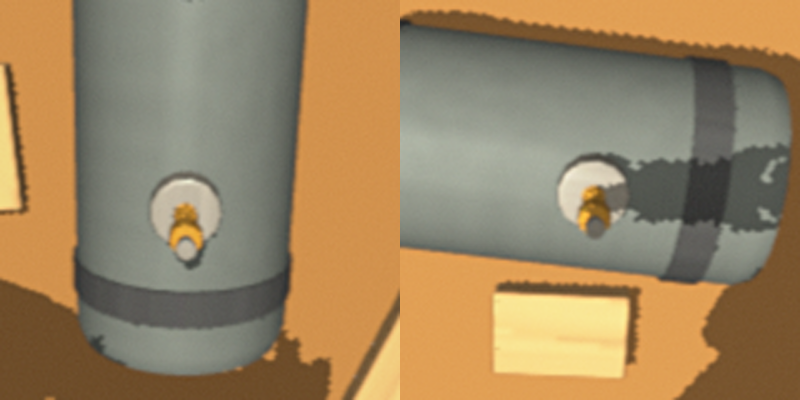

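In both crops the round boss and tip show: v1 boss (254,184), tip (254.8,199.6); v2 boss (257.2,176), tip (258,190.8) in raw pixels. Triangulate.

```bash
cat >> h.py <<'E'
def tri(P,U):
    M=[p["camera_matrix"]@np.c_[p["R"],p["t"]] for p in P]
    X=cv2.triangulatePoints(M[0],M[1],np.array(U[0],float),np.array(U[1],float)).ravel(); return X[:3]/X[3]
E
python3 - <<'E'
from h import *
a,b=[np.load(f"v{i}.npy",allow_pickle=True).item() for i in (1,2)]
print("boss",tri([a,b],[(254,184),(257.2,176)]).round(4))
t=tri([a,b],[(254.8,199.6),(258,190.8)]);print("tip",t.round(4), px(a,t),px(b,t))
print("depth tip", world(a,254,199),world(b,258,190), world(a,248,180),world(b,250,174))
E
```

```text
boss [ 0.6029 -0.0237  0.1175]
tip [ 0.603  -0.0233  0.1636] [254.76163582 199.64398763] [257.96227146 190.75532297]
depth tip [ 0.60211174 -0.02289556  0.1639242 ] [ 0.60385746 -0.02280669  0.16475974] [ 0.59536411 -0.02073339  0.1234967 ] [ 0.60302976 -0.01564408  0.12372514]
```

{"fn": "play_rows", "kwargs": {"motion": [{"dx": 0, "dy": 2, "dz": 0, "rx": 0, "ry": 0, "rz": 0.148}, {"dx": 0, "dy": 3, "dz": 0, "rx": 0, "ry": 0, "rz": 0.296}, {"dx": 0, "dy": 4, "dz": 0, "rx": 0, "ry": 0, "rz": 0.444}, {"dx": 0, "dy": 5, "dz": 0, "rx": 0, "ry": 0, "rz": 0.592}, {"dx": 0, "dy": 5, "dz": 0, "rx": 0, "ry": 0, "rz": 0.74}]}}

```text
time_s: 5.2
tcp_pos: [0.5999, -0.0244, 0.261]
ee_rot: [0.992, -0.126, 0.0, 0.0]
ft_force: [-0.4, -0.2, -1.0]
width: 0.0852
```

{"fn": "play_rows", "kwargs": {"motion": [{"dx": 0, "dy": 0, "dz": 5, "rx": 0, "ry": 0, "rz": 0.148}, {"dx": 0, "dy": 0, "dz": 10, "rx": 0, "ry": 0, "rz": 0.296}, {"dx": 0, "dy": 0, "dz": 15, "rx": 0, "ry": 0, "rz": 0.444}, {"dx": 0, "dy": 0, "dz": 20, "rx": 0, "ry": 0, "rz": 0.592}, {"dx": 0, "dy": 0, "dz": 25, "rx": 0, "ry": 0, "rz": 0.74}]}}

```text
time_s: 5.7
tcp_pos: [0.5998, -0.0243, 0.2359]
ee_rot: [0.879, -0.476, 0.0, -0.0]
ft_force: [-0.5, 0.2, 0.1]
width: 0.0852
```

```bash
python3 - <<'E'
from h import *
p=arm.capture("wrist"); np.save("v3.npy",p,allow_pickle=True); save(p,"v3.png",(130,290,170,350),4)
rel([0.6,-0.025,0.25])
print([(np.round(d["location"],4),d["p"]) for d in arm.tip_of(p,"boss_top")])
E
```

```text
t 5.75 tcp [ 0.5997 -0.0243  0.235 ] tx [ 0.537 -0.843 -0.   ] tz [-0.  0. -1.] q6 2.406 F [-0.93  0.02 -0.75] w 0.0849
rel mm [  0.8   0.1 -15. ]
[(array([ 0.5988, -0.0237,  0.1247]), 0.74)]
```

View pics/v3.png

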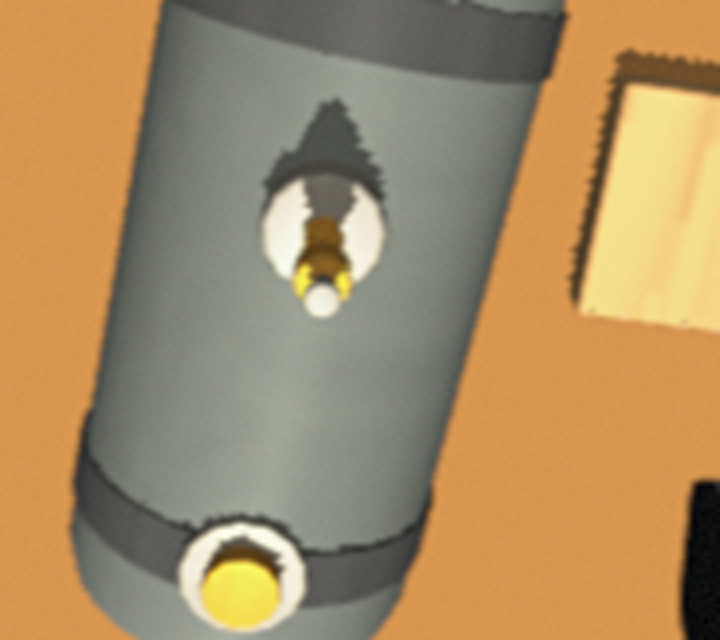

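Tip at raw (250.5,204.8), boss around (251,188), nut visible as the brass ring just behind the tip.

```bash
python3 - <<'E'
from h import *
from scipy.optimize import least_squares
V=[np.load(f"v{i}.npy",allow_pickle=True).item() for i in (1,2,3)]
U=[(254.8,199.6),(258,190.8),(250.5,204.75)]
for i,j in ((0,1),(0,2),(1,2)): print(tri([V[i],V[j]],[U[i],U[j]]).round(4))
f=lambda X:np.concatenate([px(p,X)-u for p,u in zip(V,U)])
r=least_squares(f,[.6,-.025,.16]);print("all",r.x.round(4),r.fun.round(2))
Ub=[(254,184),(257.2,176),(250.9,188)]
r=least_squares(lambda X:np.concatenate([px(p,X)-u for p,u in zip(V,Ub)]),[.6,-.025,.12]);print("boss",r.x.round(4),r.fun.round(2))
print("depth",[world(p,*np.round(u)).round(4) for p,u in zip(V,U)])
# side/scene check
p=V[2]; rel([*least_squares(f,[.6,-.025,.16]).x[:2],.25])
E
```

```text
[ 0.603  -0.0233  0.1636]
[ 0.6026 -0.0233  0.1639]
[ 0.6024 -0.0234  0.1631]
all [ 0.6026 -0.0234  0.1636] [-0.42 -0.01 -0.14  0.31 -0.62 -0.24]
boss [ 0.6025 -0.0231  0.12  ] [ 0.05 -0.1  -0.52  0.93 -0.71 -0.66]
depth [array([ 0.6032, -0.0234,  0.1639]), array([ 0.6026, -0.0235,  0.163 ]), array([ 0.6023, -0.0229,  0.1632])]
t 5.8 tcp [ 0.5997 -0.0243  0.2354] tx [ 0.547 -0.837 -0.   ] tz [-0.  0. -1.] q6 2.393 F [-0.22  0.46  0.04] w 0.0855
rel mm [  0.8  -3.  -14.6]
```

Tip top at (0.6026, -0.0234, 0.1635), all views agree within 0.5 mm; nut about z 0.1435–0.1535. Approach.

{"fn": "play_rows", "kwargs": {"motion": [{"dx": 0.4, "dy": -1.5, "dz": 0, "rx": 0, "ry": 0, "rz": 0.1}, {"dx": 0.8, "dy": -3, "dz": 10, "rx": 0, "ry": 0, "rz": 0.2}, {"dx": 0.8, "dy": -3, "dz": 30, "rx": 0, "ry": 0, "rz": 0.2}, {"dx": 0.8, "dy": -3, "dz": 48, "rx": 0, "ry": 0, "rz": 0.2}, {"dx": 0.8, "dy": -3, "dz": 55, "rx": 0, "ry": 0, "rz": 0.2}], "fingers": 36}}

```text
time_s: 6.3
tcp_pos: [0.6025, -0.0235, 0.1793]
ee_rot: [0.829, -0.559, -0.001, 0.0]
ft_force: [0.0, 0.1, -0.7]
width: 0.0359
```

```bash
python3 - <<'E'
from h import *
p=arm.capture("wrist"); np.save("v4.npy",p,allow_pickle=True); save(p,"v4.png",(160,384,120,390),2.5)
rel([0.6026,-.0234,0.132])
print(px(p,[.6026,-.0234,.1635]))
E
```

```text
t 6.35 tcp [ 0.6024 -0.0235  0.179 ] tx [ 0.373 -0.928 -0.001] tz [-0.002  0.    -1.   ] q6 2.593 F [-0.02 -0.07 -1.36] w 0.0362
rel mm [-0.  -0.3 47. ]
[254.1336471  240.13195357]
```

View pics/v4.png

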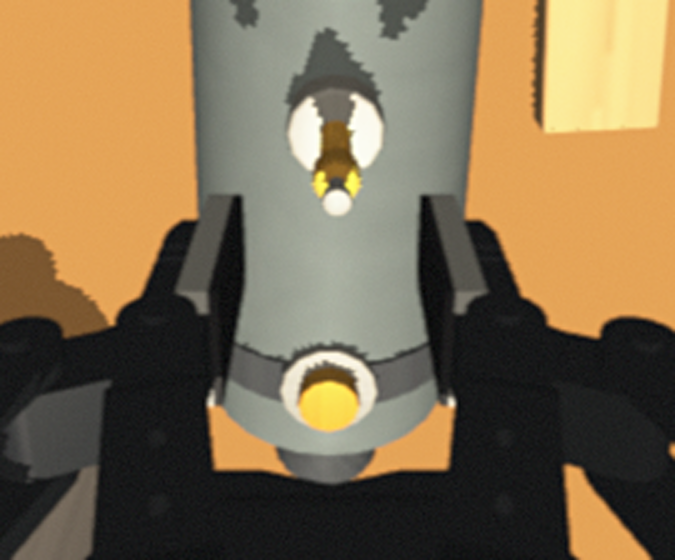

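Tip at raw (254.8,241.2), predicted (254.1,240.1); it sits nearly midway between the pads. Descend over it.

{"fn": "play_rows", "kwargs": {"motion": [{"dx": 0, "dy": 0.2, "dz": 12, "rx": 0, "ry": 0, "rz": 0}, {"dx": 0, "dy": 0.2, "dz": 24, "rx": 0, "ry": 0, "rz": 0}, {"dx": 0, "dy": 0.2, "dz": 36, "rx": 0, "ry": 0, "rz": 0}, {"dx": 0, "dy": 0.2, "dz": 47, "rx": 0, "ry": 0, "rz": 0}, {"dx": 0, "dy": 0.2, "dz": 47, "rx": 0, "ry": 0, "rz": 0}], "fingers": 22}}

```text
time_s: 6.85
tcp_pos: [0.6021, -0.0238, 0.1314]
ee_rot: [0.827, -0.563, -0.001, 0.001]
ft_force: [-0.2, 0.9, -0.0]
width: 0.022
```

```bash
python3 - <<'E'
from h import *
p=arm.capture("wrist"); save(p,"v5.png",(200,384,140,370),3)
rel([0.6026,-.0234,0.132])
E
```

```text
t 6.9 tcp [ 0.6025 -0.0239  0.1325] tx [ 0.366 -0.931 -0.001] tz [-0.001  0.    -1.   ] q6 2.599 F [ 0.48 -0.63  0.17] w 0.022
rel mm [-0.4 -0.3  0.5]
```

View pics/v5.png

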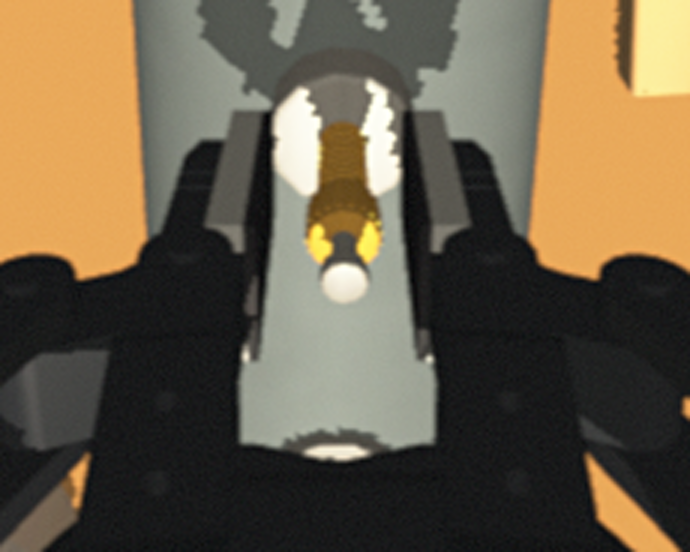

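The nut (rows ~190–260 of the crop, centre column 344) stands between the pads (midline ~338): about 1 mm off toward +y. Correct and close.

{"fn": "play_rows", "kwargs": {"motion": [{"dx": -0.2, "dy": 0.9, "dz": 0, "rx": 0, "ry": 0, "rz": 0}, {"dx": -0.2, "dy": 0.9, "dz": 0, "rx": 0, "ry": 0, "rz": 0}], "fingers": 13}}

```text
time_s: 7.1
tcp_pos: [0.6021, -0.0241, 0.1339]
ee_rot: [0.826, -0.563, 0.0, -0.0]
ft_force: [0.3, -0.6, 0.3]
width: 0.0128
```

{"fn": "play_rows", "kwargs": {"motion": [{"dx": 0, "dy": 0, "dz": 0, "rx": 0, "ry": 0, "rz": 0}, {"dx": 0, "dy": 0, "dz": 0, "rx": 0, "ry": 0, "rz": 0}, {"dx": 0, "dy": 0, "dz": 0, "rx": 0, "ry": 0, "rz": 0}], "fingers": 9}}

```text
time_s: 7.4
tcp_pos: [0.6016, -0.0243, 0.1337]
ee_rot: [0.826, -0.563, -0.0, 0.0]
ft_force: [-5.8, -2.0, 1.8]
width: 0.0094
```

{"fn": "play_rows", "kwargs": {"motion": [{"dx": 0, "dy": 0.5, "dz": 0, "rx": 0, "ry": 0, "rz": 0}, {"dx": 0, "dy": 0.5, "dz": 0, "rx": 0, "ry": 0, "rz": 0}, {"dx": 0, "dy": 0.5, "dz": 0, "rx": 0, "ry": 0, "rz": 0}], "fingers": 5}}

```text
time_s: 7.7
tcp_pos: [0.6015, -0.0243, 0.1337]
ee_rot: [0.826, -0.563, 0.0, 0.0]
ft_force: [-2.5, -0.4, 3.4]
width: 0.008
```

```bash
python3 - <<'E'
from h import *
p=arm.capture("wrist"); save(p,"v6.png",(200,384,140,370),3)
rel([0.6026,-.0234,0.132]); print(arm.observe()["wrist_torque"])
E
```

```text
t 7.75 tcp [ 0.6015 -0.0243  0.1336] tx [ 0.366 -0.931  0.   ] tz [ 0. -0. -1.] q6 2.599 F [-2.95 -1.61  4.86] w 0.0076
rel mm [-0.5 -1.3  1.6]
[-0.21236052  0.49990997  0.01312124]
```

View pics/v6.png

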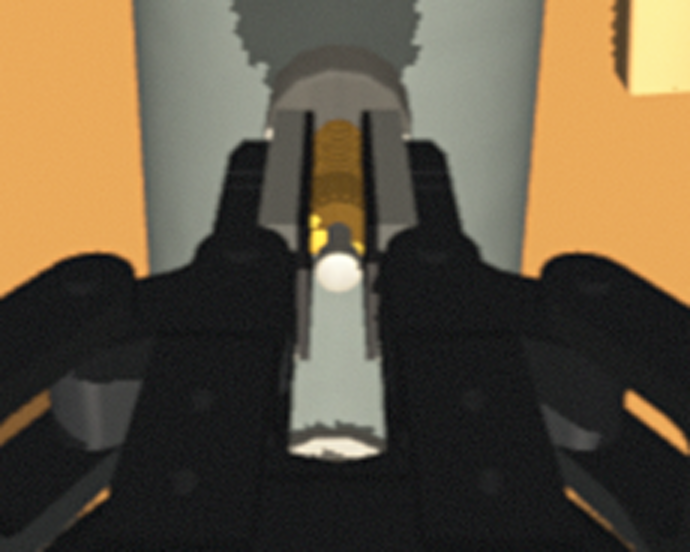

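The pads are on the nut (gap columns 313–363). The upward reaction is growing as I squeeze, so I'll ease the grip a little and start turning counter-clockwise.

{"fn": "play_rows", "kwargs": {"motion": [{"dx": 0, "dy": 0, "dz": 0, "rx": 0, "ry": 0, "rz": 0}, {"dx": 0, "dy": 0, "dz": 0, "rx": 0, "ry": 0, "rz": -0.07}, {"dx": 0, "dy": 0, "dz": 0, "rx": 0, "ry": 0, "rz": -0.2}], "fingers": 8}}

```text
time_s: 8.05
tcp_pos: [0.6017, -0.0242, 0.1335]
ee_rot: [0.879, -0.477, 0.0, -0.0]
ft_force: [-0.7, -0.5, 4.0]
width: 0.0082
```

```bash
python3 - <<'E'
from h import *
rel(None); print(arm.observe()["wrist_torque"],arm.observe()["q"].round(3))
E
```

```text
t 8.05 tcp [ 0.6017 -0.0242  0.1335] tx [ 0.546 -0.838  0.   ] tz [ 0.001 -0.    -1.   ] q6 2.396 F [-0.74 -0.47  4.04] w 0.0082
[-0.03011855  0.11337632 -0.04282374] [-0.168  0.256  1.511  0.     1.374  2.396]
```

Moment about z is -0.043 N m, so the nut is turning with the fingers. Continue.

{"fn": "play_rows", "kwargs": {"motion": [{"dx": 0, "dy": 0, "dz": -0.2, "rx": 0, "ry": 0, "rz": -0.14}, {"dx": 0, "dy": 0, "dz": -0.2, "rx": 0, "ry": 0, "rz": -0.28}, {"dx": 0, "dy": 0, "dz": -0.2, "rx": 0, "ry": 0, "rz": -0.42}, {"dx": 0, "dy": 0, "dz": -0.2, "rx": 0, "ry": 0, "rz": -0.56}, {"dx": 0, "dy": 0, "dz": -0.2, "rx": 0, "ry": 0, "rz": -0.7}]}}

```text
time_s: 8.55
tcp_pos: [0.6022, -0.0236, 0.1337]
ee_rot: [0.989, -0.145, 0.001, -0.001]
ft_force: [3.8, 5.8, 3.6]
width: 0.0086
```

{"fn": "play_rows", "kwargs": {"motion": [{"dx": 0, "dy": 0, "dz": 0, "rx": 0, "ry": 0, "rz": -0.14}, {"dx": 0, "dy": 0, "dz": 0, "rx": 0, "ry": 0, "rz": -0.28}, {"dx": 0, "dy": 0, "dz": 0, "rx": 0, "ry": 0, "rz": -0.42}, {"dx": 0, "dy": 0, "dz": 0, "rx": 0, "ry": 0, "rz": -0.56}, {"dx": 0, "dy": 0, "dz": 0, "rx": 0, "ry": 0, "rz": -0.7}]}}

```text
time_s: 9.05
tcp_pos: [0.6021, -0.0228, 0.1337]
ee_rot: [0.979, 0.204, 0.001, -0.001]
ft_force: [2.6, 11.6, 3.2]
width: 0.008
```

```bash
python3 - <<'E'
from h import *
rel(None); print(arm.observe()["wrist_torque"],arm.observe()["q"].round(3))
E
```

```text
t 9.05 tcp [ 0.6021 -0.0228  0.1337] tx [0.917 0.399 0.002] tz [ 0.002  0.002 -1.   ] q6 0.993 F [ 2.59 11.64  3.19] w 0.008
[ 1.8922974  -0.38113355 -0.06436599] [-0.167  0.256  1.511  0.002  1.374  0.993]
```

{"fn": "play_rows", "kwargs": {"motion": [{"dx": 0.2, "dy": -0.4, "dz": 0, "rx": 0, "ry": 0, "rz": -0.07}, {"dx": 0.4, "dy": -0.8, "dz": 0, "rx": 0, "ry": 0, "rz": -0.14}]}}

```text
time_s: 9.25
tcp_pos: [0.602, -0.0224, 0.1337]
ee_rot: [0.963, 0.27, 0.001, -0.0]
ft_force: [1.1, 4.1, 3.2]
width: 0.0082
```

```bash
python3 - <<'E'
from h import *
rel(None); print(arm.observe()["wrist_torque"],arm.observe()["q"].round(3))
E
```

```text
t 9.25 tcp [ 0.602  -0.0224  0.1337] tx [0.854 0.52  0.002] tz [ 0.001  0.001 -1.   ] q6 0.857 F [1.1  4.11 3.18] w 0.0082
[ 0.71959926 -0.2042494  -0.10267944] [-1.660e-01  2.560e-01  1.511e+00  1.000e-03  1.374e+00  8.570e-01]
```

{"fn": "play_rows", "kwargs": {"motion": [{"dx": 0, "dy": 0, "dz": 0, "rx": 0, "ry": 0, "rz": -0.14}, {"dx": 0, "dy": 0, "dz": 0, "rx": 0, "ry": 0, "rz": -0.28}, {"dx": 0, "dy": 0, "dz": 0, "rx": 0, "ry": 0, "rz": -0.42}, {"dx": 0, "dy": 0, "dz": 0, "rx": 0, "ry": 0, "rz": -0.56}, {"dx": 0, "dy": 0, "dz": 0, "rx": 0, "ry": 0, "rz": -0.7}]}}

```text
time_s: 9.75
tcp_pos: [0.6014, -0.022, 0.1335]
ee_rot: [0.811, 0.585, 0.0, -0.001]
ft_force: [-4.5, 9.0, 5.3]
width: 0.0085
```

```bash
python3 - <<'E'
from h import *
rel(None); print(arm.observe()["wrist_torque"])
E
```

```text
t 9.75 tcp [ 0.6014 -0.022   0.1335] tx [0.315 0.949 0.002] tz [-0.     0.002 -1.   ] q6 0.155 F [-4.46  9.    5.33] w 0.0085
[ 1.56615949  0.66872588 -0.04334524]
```

The lateral load rotates with the tool: the nut sits about 1.5 mm off-centre along the pads. I'll orbit the tool to follow it.

{"fn": "play_rows", "kwargs": {"motion": [{"dx": 0.2, "dy": -0.5, "dz": -0.1, "rx": 0, "ry": 0, "rz": -0.14}, {"dx": 0.2, "dy": -0.8, "dz": -0.1, "rx": 0, "ry": 0, "rz": -0.28}, {"dx": 0.2, "dy": -1.0, "dz": -0.1, "rx": 0, "ry": 0, "rz": -0.42}, {"dx": 0.1, "dy": -1.3, "dz": -0.1, "rx": 0, "ry": 0, "rz": -0.56}, {"dx": 0, "dy": -1.5, "dz": -0.1, "rx": 0, "ry": 0, "rz": -0.7}]}}

```text
time_s: 10.25
tcp_pos: [0.6003, -0.0219, 0.1337]
ee_rot: [0.561, 0.828, 0.001, -0.0]
ft_force: [0.4, 6.3, 3.7]
width: 0.0084
```

```bash
python3 - <<'E'
from h import *
rel(None); print(arm.observe()["wrist_torque"])
E
```

```text
t 10.25 tcp [ 0.6003 -0.0219  0.1337] tx [-0.37   0.929  0.001] tz [ 0.001  0.001 -1.   ] q6 -0.545 F [0.41 6.25 3.74] w 0.0084
[ 1.00157027 -0.02180283 -0.03508031]
```

{"fn": "play_rows", "kwargs": {"motion": [{"dx": 0.2, "dy": -0.2, "dz": 0, "rx": 0, "ry": 0, "rz": -0.14}, {"dx": 0.3, "dy": -0.3, "dz": 0, "rx": 0, "ry": 0, "rz": -0.28}, {"dx": 0.3, "dy": -0.5, "dz": 0, "rx": 0, "ry": 0, "rz": -0.42}, {"dx": 0.2, "dy": -0.7, "dz": 0, "rx": 0, "ry": 0, "rz": -0.56}, {"dx": 0.1, "dy": -0.9, "dz": 0, "rx": 0, "ry": 0, "rz": -0.7}]}}

```text
time_s: 10.75
tcp_pos: [0.5996, -0.0225, 0.1337]
ee_rot: [0.243, 0.97, 0.0, 0.0]
ft_force: [0.8, 3.5, 2.4]
width: 0.0083
```

```bash
python3 - <<'E'
from h import *
rel(None); print(arm.observe()["wrist_torque"])
E
```

```text
t 10.75 tcp [ 0.5996 -0.0225  0.1337] tx [-0.882  0.472 -0.   ] tz [ 0.001  0.001 -1.   ] q6 -1.246 F [0.83 3.48 2.35] w 0.0083
[ 0.66264424 -0.16335144 -0.06533999]
```

{"fn": "play_rows", "kwargs": {"motion": [{"dx": 0.1, "dy": -0.1, "dz": 0, "rx": 0, "ry": 0, "rz": -0.14}, {"dx": 0.1, "dy": -0.2, "dz": 0, "rx": 0, "ry": 0, "rz": -0.28}, {"dx": 0, "dy": -0.4, "dz": 0, "rx": 0, "ry": 0, "rz": -0.42}, {"dx": -0.2, "dy": -0.5, "dz": 0, "rx": 0, "ry": 0, "rz": -0.56}, {"dx": -0.4, "dy": -0.7, "dz": 0, "rx": 0, "ry": 0, "rz": -0.7}]}}

```text
time_s: 11.25
tcp_pos: [0.5995, -0.0234, 0.1337]
ee_rot: [-0.104, 0.995, 0.0, 0.0]
ft_force: [-0.3, 3.5, 3.9]
width: 0.0082
```

```bash
python3 - <<'E'
from h import *
rel(None); print(arm.observe()["wrist_torque"])
E
```

```text
t 11.25 tcp [ 0.5995 -0.0234  0.1337] tx [-0.978 -0.207 -0.001] tz [ 0.001  0.001 -1.   ] q6 -1.947 F [-0.27  3.46  3.9 ] w 0.0082
[ 0.48313063  0.05927569 -0.02619038]
```

{"fn": "play_rows", "kwargs": {"motion": [{"dx": 0.1, "dy": 0, "dz": 0, "rx": 0, "ry": 0, "rz": -0.14}, {"dx": 0.1, "dy": -0.2, "dz": 0, "rx": 0, "ry": 0, "rz": -0.28}, {"dx": 0, "dy": -0.4, "dz": 0, "rx": 0, "ry": 0, "rz": -0.42}, {"dx": -0.2, "dy": -0.5, "dz": 0, "rx": 0, "ry": 0, "rz": -0.56}, {"dx": -0.4, "dy": -0.7, "dz": 0, "rx": 0, "ry": 0, "rz": -0.65}]}}

```text
time_s: 11.75
tcp_pos: [0.6, -0.0242, 0.1337]
ee_rot: [-0.416, 0.909, 0.0, 0.0]
ft_force: [-1.0, 2.1, 4.2]
width: 0.0081
```

```bash
python3 - <<'E'
from h import *
rel(None); print(arm.observe()["wrist_torque"])
E
```

```text
t 11.75 tcp [ 0.6    -0.0242  0.1337] tx [-0.654 -0.757 -0.001] tz [ 0.  0. -1.] q6 -2.598 F [-1.03  2.12  4.24] w 0.0081
[ 0.25905229  0.24065754 -0.01909661]
```

Total turn 5.2 rad. Release.

{"fn": "play_rows", "kwargs": {"motion": [{"dx": 0, "dy": 0, "dz": 0, "rx": 0, "ry": 0, "rz": 0}, {"dx": 0, "dy": 0, "dz": 0, "rx": 0, "ry": 0, "rz": 0}, {"dx": 0, "dy": 0, "dz": 0, "rx": 0, "ry": 0, "rz": 0}, {"dx": 0, "dy": 0, "dz": 0, "rx": 0, "ry": 0, "rz": 0}, {"dx": 0, "dy": 0, "dz": 0, "rx": 0, "ry": 0, "rz": 0}], "fingers": 32}}

```text
time_s: 12.25
tcp_pos: [0.5998, -0.0245, 0.1335]
ee_rot: [-0.413, 0.911, -0.0, -0.0]
ft_force: [-0.3, -0.0, -0.9]
width: 0.0318
```

{"fn": "play_rows", "kwargs": {"motion": [{"dx": 0, "dy": 0, "dz": -8, "rx": 0, "ry": 0, "rz": 0}, {"dx": 0, "dy": 0, "dz": -20, "rx": 0, "ry": 0, "rz": 0}, {"dx": 0, "dy": 0, "dz": -32, "rx": 0, "ry": 0, "rz": 0}, {"dx": 0, "dy": 0, "dz": -44, "rx": 0, "ry": 0, "rz": 0}, {"dx": 0, "dy": 0, "dz": -46, "rx": 0, "ry": 0, "rz": 0}]}}

```text
time_s: 12.75
tcp_pos: [0.6005, -0.0246, 0.182]
ee_rot: [-0.413, 0.911, -0.001, 0.001]
ft_force: [0.6, 0.2, 0.6]
width: 0.0322
```

```bash
python3 - <<'E'
from h import *
p=arm.capture("wrist"); np.save("v7.npy",p,allow_pickle=True); save(p,"v7.png",(160,384,120,390),2.5)
rel([0.6026,-.0234,0.171]); print(px(p,[.6026,-.0234,.1635]),px(p,[.6011,-.0232,.1635]))
E
```

```text
t 12.8 tcp [ 0.6002 -0.0246  0.1812] tx [-0.658 -0.753 -0.001] tz [ 0.002 -0.    -1.   ] q6 -2.592 F [-1.09  0.2   0.76] w 0.0321
rel mm [-2.4 -1.  10.2]
[253.06697788 239.0268673 ] [255.23982659 237.72969256]
```

View pics/v7.png

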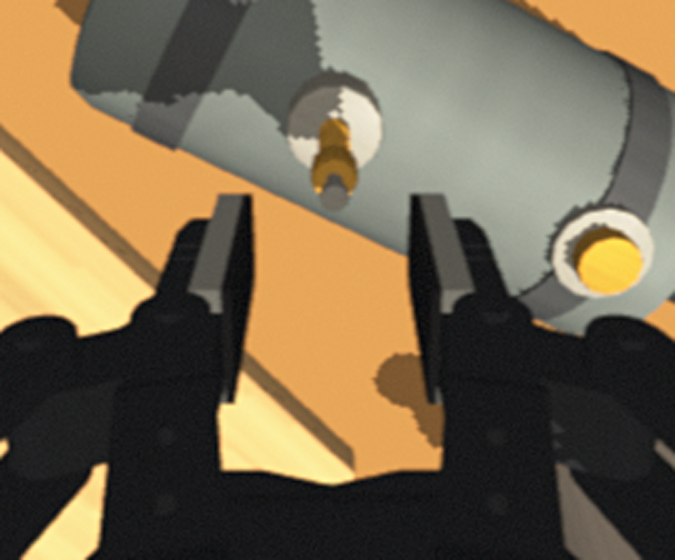

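Tip at raw (253.6,237.6), still upright; nut below it, nothing touching. Centre, close the fingers above the tip.

```bash
python3 - <<'E'
from h import *
p=np.load("v7.npy",allow_pickle=True).item()
u=np.array([253.6,237.6,1]); d=p["R"].T@np.linalg.inv(p["camera_matrix"])@u; o=-p["R"].T@p["t"]
X=o+d*(.1635-o[2])/d[2]; print(X.round(4), world(p,254,238)); rel([*X[:2],.171])
E
```

```text
[ 0.6018 -0.0239  0.1635] [ 0.60155953 -0.02376955  0.16409067]
t 12.8 tcp [ 0.6002 -0.0246  0.1812] tx [-0.658 -0.753 -0.001] tz [ 0.002 -0.    -1.   ] q6 -2.592 F [-1.09  0.2   0.76] w 0.0321
rel mm [-1.5 -0.7 10.2]
```

{"fn": "play_rows", "kwargs": {"motion": [{"dx": -0.8, "dy": 0.2, "dz": 0, "rx": 0, "ry": 0, "rz": 0}, {"dx": -1.6, "dy": 0.2, "dz": 0, "rx": 0, "ry": 0, "rz": 0}, {"dx": -1.6, "dy": 0.2, "dz": 0, "rx": 0, "ry": 0, "rz": 0}, {"dx": -1.6, "dy": 0.2, "dz": 0, "rx": 0, "ry": 0, "rz": 0}, {"dx": -1.6, "dy": 0.2, "dz": 0, "rx": 0, "ry": 0, "rz": 0}], "fingers": 0}}

```text
time_s: 13.3
tcp_pos: [0.6006, -0.0232, 0.1794]
ee_rot: [-0.413, 0.911, 0.0, -0.0]
ft_force: [0.1, -0.1, -0.7]
width: -0.0002
```

```bash
python3 - <<'E'
from h import *
rel([.6022,-.0234,.1635])
E
```

```text
t 13.3 tcp [ 0.6006 -0.0232  0.1794] tx [-0.658 -0.753  0.   ] tz [-0. -0. -1.] q6 -2.59 F [ 0.08 -0.09 -0.66] w -0.0002
rel mm [-0.9 -1.3 15.9]
```

{"fn": "play_rows", "kwargs": {"motion": [{"dx": -0.5, "dy": -0.4, "dz": 5, "rx": 0, "ry": 0, "rz": 0}, {"dx": -0.5, "dy": -0.4, "dz": 9, "rx": 0, "ry": 0, "rz": 0}, {"dx": -0.5, "dy": -0.4, "dz": 12, "rx": 0, "ry": 0, "rz": 0}, {"dx": -0.5, "dy": -0.4, "dz": 13, "rx": 0, "ry": 0, "rz": 0}, {"dx": -0.5, "dy": -0.4, "dz": 13, "rx": 0, "ry": 0, "rz": 0}]}}

```text
time_s: 13.8
tcp_pos: [0.6012, -0.023, 0.1664]
ee_rot: [-0.413, 0.911, 0.0, -0.0]
ft_force: [-0.3, 0.2, -0.2]
width: -0.0001
```

{"fn": "play_rows", "kwargs": {"motion": [{"dx": 0, "dy": 0, "dz": 0.5, "rx": 0, "ry": 0, "rz": 0}, {"dx": 0, "dy": 0, "dz": 1, "rx": 0, "ry": 0, "rz": 0}, {"dx": 0, "dy": 0, "dz": 1, "rx": 0, "ry": 0, "rz": 0}]}}

```text
time_s: 14.1
tcp_pos: [0.6013, -0.0231, 0.1657]
ee_rot: [-0.413, 0.911, -0.0, 0.0]
ft_force: [-0.3, 0.0, -0.3]
width: -0.0
```

{"fn": "play_rows", "kwargs": {"motion": [{"dx": 0, "dy": 0, "dz": 0.5, "rx": 0, "ry": 0, "rz": 0}, {"dx": 0, "dy": 0, "dz": 1, "rx": 0, "ry": 0, "rz": 0}, {"dx": 0, "dy": 0, "dz": 1, "rx": 0, "ry": 0, "rz": 0}]}}

```text
time_s: 14.4
tcp_pos: [0.6014, -0.0231, 0.1647]
ee_rot: [-0.413, 0.911, -0.0, 0.0]
ft_force: [-1.2, -0.2, 0.9]
width: 0.0001
```

{"fn": "play_rows", "kwargs": {"motion": [{"dx": 0, "dy": 0, "dz": 0.5, "rx": 0, "ry": 0, "rz": 0}, {"dx": 0, "dy": 0, "dz": 1, "rx": 0, "ry": 0, "rz": 0}, {"dx": 0, "dy": 0, "dz": 1, "rx": 0, "ry": 0, "rz": 0}]}}

```text
time_s: 14.7
tcp_pos: [0.6013, -0.0231, 0.1636]
ee_rot: [-0.413, 0.911, -0.0, 0.0]
ft_force: [0.2, -0.2, 1.7]
width: -0.0001
```

{"fn": "play_rows", "kwargs": {"motion": [{"dx": 0, "dy": 0, "dz": 0.5, "rx": 0, "ry": 0, "rz": 0}, {"dx": 0, "dy": 0, "dz": 1, "rx": 0, "ry": 0, "rz": 0}, {"dx": 0, "dy": 0, "dz": 1, "rx": 0, "ry": 0, "rz": 0}]}}

```text
time_s: 15.0
tcp_pos: [0.6013, -0.0231, 0.1626]
ee_rot: [-0.413, 0.911, -0.0, 0.0]
ft_force: [-0.6, -0.1, 2.7]
width: 0.0
```

{"fn": "play_rows", "kwargs": {"motion": [{"dx": 0, "dy": 0, "dz": 0.5, "rx": 0, "ry": 0, "rz": 0}, {"dx": 0, "dy": 0, "dz": 0.5, "rx": 0, "ry": 0, "rz": 0}]}}

```text
time_s: 15.2
tcp_pos: [0.6013, -0.0231, 0.1621]
ee_rot: [-0.413, 0.911, -0.0, 0.0]
ft_force: [0.3, 0.0, 3.5]
width: 0.0002
```

{"fn": "play_rows", "kwargs": {"motion": [{"dx": 0, "dy": 0, "dz": 0.5, "rx": 0, "ry": 0, "rz": 0}, {"dx": 0, "dy": 0, "dz": 0.5, "rx": 0, "ry": 0, "rz": 0}]}}

```text
time_s: 15.4
tcp_pos: [0.6013, -0.023, 0.1616]
ee_rot: [-0.413, 0.911, -0.0, -0.0]
ft_force: [-0.5, 0.3, 4.2]
width: -0.0002
```

Force rises about 0.7–1 N/mm, so the pin is free. A little more, then hold.

{"fn": "play_rows", "kwargs": {"motion": [{"dx": 0, "dy": 0, "dz": 0.5, "rx": 0, "ry": 0, "rz": 0}, {"dx": 0, "dy": 0, "dz": 0.5, "rx": 0, "ry": 0, "rz": 0}]}}

```text
time_s: 15.6
tcp_pos: [0.6013, -0.0231, 0.1611]
ee_rot: [-0.413, 0.911, -0.0, 0.0]
ft_force: [0.0, -0.5, 4.3]
width: -0.0001
```

{"fn": "play_rows", "kwargs": {"motion": [{"dx": 0, "dy": 0, "dz": 0.5, "rx": 0, "ry": 0, "rz": 0}, {"dx": 0, "dy": 0, "dz": 0.5, "rx": 0, "ry": 0, "rz": 0}]}}

```text
time_s: 15.8
tcp_pos: [0.6013, -0.0231, 0.1606]
ee_rot: [-0.413, 0.911, -0.0, -0.0]
ft_force: [0.4, -0.8, 4.6]
width: 0.0002
```

```bash
python3 - <<'E'
from h import *
F=[]
for i in range(6):
    arm.capture("side"); s=arm.observe(); F.append([s["ft_force"][2],s["tcp_pos"][2]*1000])
print(np.round(F,2),np.mean(F,0))
E
```

```text
[[  3.87 160.61]
 [  5.15 160.64]
 [  4.72 160.6 ]
 [  4.61 160.63]
 [  3.82 160.6 ]
 [  4.96 160.62]] [  4.52301408 160.61649954]
```

Mean 4.5 N, about 3.6 mm of pin. Add 0.4 mm margin and hold.

{"fn": "play_rows", "kwargs": {"motion": [{"dx": 0, "dy": 0, "dz": 0.4, "rx": 0, "ry": 0, "rz": 0}, {"dx": 0, "dy": 0, "dz": 0.4, "rx": 0, "ry": 0, "rz": 0}, {"dx": 0, "dy": 0, "dz": 0.4, "rx": 0, "ry": 0, "rz": 0}, {"dx": 0, "dy": 0, "dz": 0.4, "rx": 0, "ry": 0, "rz": 0}, {"dx": 0, "dy": 0, "dz": 0.4, "rx": 0, "ry": 0, "rz": 0}]}}

```text
time_s: 16.6
tcp_pos: [0.6013, -0.023, 0.1602]
ee_rot: [-0.413, 0.911, -0.0, -0.0]
ft_force: [0.9, 0.4, 5.4]
width: 0.0001
```

{"fn": "play_rows", "kwargs": {"motion": [{"dx": 0, "dy": 0, "dz": 0, "rx": 0, "ry": 0, "rz": 0}, {"dx": 0, "dy": 0, "dz": 0, "rx": 0, "ry": 0, "rz": 0}, {"dx": 0, "dy": 0, "dz": 0, "rx": 0, "ry": 0, "rz": 0}, {"dx": 0, "dy": 0, "dz": 0, "rx": 0, "ry": 0, "rz": 0}, {"dx": 0, "dy": 0, "dz": 0, "rx": 0, "ry": 0, "rz": 0}]}}

```text
time_s: 17.1
tcp_pos: [0.6013, -0.0231, 0.1602]
ee_rot: [-0.413, 0.911, -0.0, -0.0]
ft_force: [0.6, 0.8, 4.1]
width: 0.0004
```

```bash
python3 - <<'E'
from h import *
F=[]
for i in range(10):
    arm.capture("side"); s=arm.observe(); F.append([s["ft_force"][2],s["tcp_pos"][2]*1000])
print(np.mean(F,0),np.std(F,0),s["time_s"])
E
```

```text
[  4.66900314 160.19335806] [0.40640653 0.01675229] 17.6
```

{"fn": "play_rows", "kwargs": {"motion": [{"dx": 0, "dy": 0, "dz": -3, "rx": 0, "ry": 0, "rz": 0}, {"dx": 0, "dy": 0, "dz": -8, "rx": 0, "ry": 0, "rz": 0}, {"dx": 0, "dy": 0, "dz": -20, "rx": 0, "ry": 0, "rz": 0}, {"dx": 0, "dy": 0, "dz": -30, "rx": 0, "ry": 0, "rz": 0}, {"dx": 0, "dy": 0, "dz": -30, "rx": 0, "ry": 0, "rz": 0}]}}

```text
time_s: 18.1
tcp_pos: [0.6019, -0.0231, 0.1923]
ee_rot: [-0.413, 0.911, -0.001, 0.001]
ft_force: [-0.0, -0.4, -0.4]
width: 0.0001
```

```bash
python3 - <<'E'
from h import *
p=arm.capture("wrist"); save(p,"v8.png",(160,384,120,390),2.5)
rel(None)
F=[]
for i in range(8):
    p=arm.capture("side"); F.append(arm.observe()["ft_force"][2])
print(np.mean(F)); q=arm.capture("scene")
for l in ["water","glue","hammer","ply_offcut","wood_block"]: print(l,[np.round(d["location"],3) for c in (p,q) for d in arm.tip_of(c,l)[:1]])
E
```

```text
t 18.15 tcp [ 0.6016 -0.0231  0.1912] tx [-0.658 -0.753 -0.001] tz [ 0.001 -0.    -1.   ] q6 -2.589 F [ 0.39  0.18 -0.62] w 0.0001
-0.255957500851819
water [array([0.647, 0.243, 0.004]), array([0.649, 0.243, 0.003])]
glue [array([ 0.646, -0.392,  0.001]), array([0.587, 0.386, 0.004])]
hammer [array([0.449, 0.363, 0.003]), array([0.45 , 0.368, 0.003])]
ply_offcut [array([ 0.496, -0.059, -0.002]), array([ 0.499, -0.06 ,  0.002])]
wood_block [array([ 0.413, -0.282,  0.002]), array([ 0.417, -0.282,  0.002])]
```

View pics/v8.png

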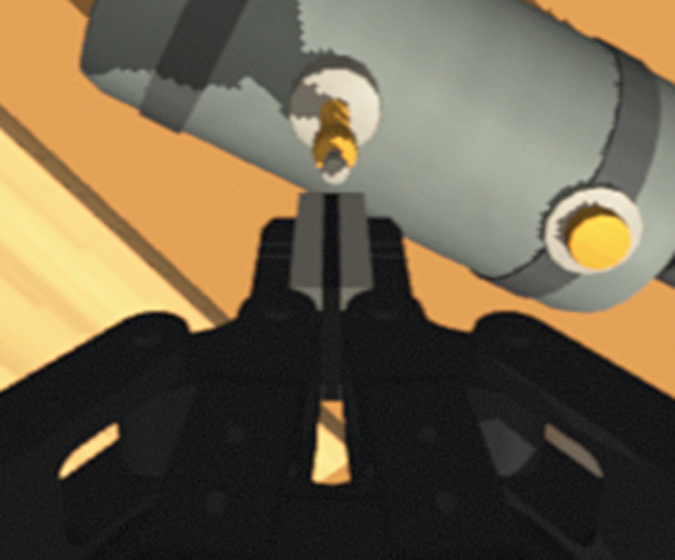

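The tip is up again and the fingers are clear. The force estimate gave about 4.2 mm of pin, but the camera tip height allows as little as 3 mm. There is plenty of time, so I'll press once more, 0.8 mm deeper, for certainty.

{"fn": "play_rows", "kwargs": {"motion": [{"dx": 0, "dy": 0, "dz": 10, "rx": 0, "ry": 0, "rz": 0}, {"dx": 0, "dy": 0, "dz": 20, "rx": 0, "ry": 0, "rz": 0}, {"dx": 0, "dy": 0, "dz": 24, "rx": 0, "ry": 0, "rz": 0}, {"dx": 0, "dy": 0, "dz": 26, "rx": 0, "ry": 0, "rz": 0}, {"dx": 0, "dy": 0, "dz": 27, "rx": 0, "ry": 0, "rz": 0}]}}

```text
time_s: 19.6
tcp_pos: [0.6012, -0.023, 0.163]
ee_rot: [-0.413, 0.911, 0.0, -0.0]
ft_force: [-3.3, 0.5, 3.6]
width: 0.0001
```

{"fn": "play_rows", "kwargs": {"motion": [{"dx": 0, "dy": 0, "dz": 1, "rx": 0, "ry": 0, "rz": 0}, {"dx": 0, "dy": 0, "dz": 2, "rx": 0, "ry": 0, "rz": 0}, {"dx": 0, "dy": 0, "dz": 3, "rx": 0, "ry": 0, "rz": 0}, {"dx": 0, "dy": 0, "dz": 3.4, "rx": 0, "ry": 0, "rz": 0}, {"dx": 0, "dy": 0, "dz": 3.8, "rx": 0, "ry": 0, "rz": 0}]}}

```text
time_s: 20.1
tcp_pos: [0.6014, -0.0231, 0.1596]
ee_rot: [-0.413, 0.911, -0.0, 0.0]
ft_force: [-3.6, 0.2, 6.0]
width: 0.0
```

```bash
python3 - <<'E'
from h import *
F=[]
for i in range(24):
    arm.capture("side"); s=arm.observe(); F.append([s["ft_force"][2],s["tcp_pos"][2]*1000])
print(np.mean(F,0),np.std(F,0),s["time_s"])
E
```

```text
[  5.14751519 159.55669233] [0.54097414 0.02717795] 21.3
```

{"fn": "play_rows", "kwargs": {"motion": [{"dx": 0, "dy": 0, "dz": -3, "rx": 0, "ry": 0, "rz": 0}, {"dx": 0, "dy": 0, "dz": -10, "rx": 0, "ry": 0, "rz": 0}, {"dx": 0, "dy": 0, "dz": -30, "rx": 0, "ry": 0, "rz": 0}, {"dx": 0, "dy": 0, "dz": -50, "rx": 0, "ry": 0, "rz": 0}, {"dx": 0, "dy": 0, "dz": -60, "rx": 0, "ry": 0, "rz": 0}]}}

```text
time_s: 21.8
tcp_pos: [0.6018, -0.0232, 0.2214]
ee_rot: [-0.413, 0.911, -0.001, 0.001]
ft_force: [0.3, -0.1, -0.0]
width: 0.0001
```

{"fn": "play_rows", "kwargs": {"motion": [{"dx": 0, "dy": 0, "dz": 0, "rx": 0, "ry": 0, "rz": 0}, {"dx": 0, "dy": 0, "dz": 0, "rx": 0, "ry": 0, "rz": 0}, {"dx": 0, "dy": 0, "dz": 0, "rx": 0, "ry": 0, "rz": 0}, {"dx": 0, "dy": 0, "dz": 0, "rx": 0, "ry": 0, "rz": 0}, {"dx": 0, "dy": 0, "dz": 0, "rx": 0, "ry": 0, "rz": 0}]}}

```text
time_s: 22.3
tcp_pos: [0.6012, -0.023, 0.2189]
ee_rot: [-0.413, 0.911, 0.0, -0.0]
ft_force: [0.5, -0.0, -0.4]
width: 0.0001
```

```bash
python3 - <<'E'
from h import *
rel(None)
p=arm.capture("wrist"); u,v=px(p,[.602,-.0234,.1637]); print("tip height by depth",[world(p,u+i,v+j)[2].round(4) for i in(-2,0,2) for j in (-3,0,3)])
print(arm.close_job())
E
```

```text
t 22.3 tcp [ 0.6012 -0.023   0.2189] tx [-0.658 -0.753  0.001] tz [-0.001  0.    -1.   ] q6 -2.589 F [ 0.5  -0.05 -0.4 ] w 0.0001
tip height by depth [np.float64(0.1632), np.float64(0.1642), np.float64(0.1634), np.float64(0.1635), np.float64(0.1653), np.float64(0.1641), np.float64(0.1622), np.float64(0.1651), np.float64(0.1651)]
the job is handed in; nothing more can be done
None
```

The job is handed in at about 22 s of the 70 s allowed. The valve was unlocked, bled and left to spring back; no verdict is reported.

- **Nut:** I gripped it and turned the fingers 5.2 rad counter-clockwise, then opened the fingers clear of it. The nut angle itself was not measured. The pin later moving freely shows the nut is past the lock. On the nut, the reaction was at most 6 N vertical and about 12 N sideways at its worst; I followed that with small shifts.
- **Press:** I pressed the tip twice with the fingers closed, at about 5 N each time. The first press held about 1.5 s, at roughly 4.2 mm judged by force. The camera's tip height would have allowed as little as 3 mm, so I pressed again 0.6 mm deeper for about 1.2 s, at roughly 4.8 mm. The force rose only about 0.7 N per mm.
- **Last checks:** The tip is back up at about 0.164 m, the same as at the start. The fingers are 55 mm clear of it and the force reading is near zero.
- **Other things:** Water, hammer and plywood were found within a few mm of where they started. The wood block's two views agree, but I had no start position for it. The side view once placed the glue somewhere else, while the scene view had it unmoved; I take the first as a false detection. I did not re-measure the screwdriver or the nail tray, and the arm stayed well above both.

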